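# Level the casting table and snap its cover on

## Robot

A 6-joint arm with a two-finger parallel gripper is mounted at the origin on a cart in front of the work surface, level with it; the furniture and walls round the work are solid. World frame = base frame: x ahead of the robot, y to its left, z up, the work surface at z = 0. Lengths are in m, angles in degrees, forces in N, time in s.
With the tool pointing down it reaches from about 0.375 to 0.975 m from the base axis. Payload 3.8 kg.
Tool frame: the origin (TCP) lies at the very end of the fingers, on their centre line; the grasp point (between the pads) lies 19 mm behind it (bot.pinch_z is the distance from the TCP to the grasp point, in m); z points along the fingers, y is the line along which they close (so a half turn about z gives the same grasp; the last joint's range is limited). The gripper opens to 88 mm and grips with 3 to 60 N. Pads are 18 mm wide; open, the fingers measure 123 mm over their backs; the gripper's body (75 mm by 187 mm) begins 45 mm behind the grasp point.
Start: joints at [75.006, 15.12, 91.902, -0, 72.978, -2.114], TCP at [0.15, 0.658, 0.239] pointing down, gripper open.
Joint ranges: [-150.88, 150.88], [-54.13, 125.18], [17.81, 147.31], [-75.09, 255.09], [0, 152.58], [-146.25, 146.25]. Speed limits (degrees/s): [147.25, 147.25, 180, 180, 180, 180].

## Interface

Orientations are given as [roll, pitch, yaw] about the fixed x, y, z axes, in that order (R = Rz(yaw) Ry(pitch) Rx(roll)).
In Python, from workcell import bot, optics gives the robot as it stands.
- The arm moves only by the tool send_rows, never from a script. Its arguments are lists of equal length, an entry for each row: "slide": the shift along the world's x, y, z in m, a list of three; "turn": the turn, a rotation vector about the world's x, y, z in degrees, a list of three; "hand": the opening, from -1 (shut) to 1 (fully open). A call has 1 to 10 rows; each row is the pose to reach, as a shift and turn from the pose commanded when the call began; what a row does not reach only later rows make up. A row lasts 1/10 s, in which the tool goes at most 50 mm and 8.59 degrees, less where a joint would pass 70% of its speed; a pose out of reach is approached as far as the arm can. A call with a gripper value outside its range is refused whole. The fingers move at their own pace and stop on an object; "newtons" is the grip in N (left out, the last holds). Time passes only in rows, so rows that repeat a pose let the fingers close. It gives the time, the measured TCP pose, the force, the opening and the grip force at its end, in the units of the state.
- bot.sense(): the state, without advancing time (a new reading comes with each control period).
- optics.camera(name): name is "scene" or "top" or "wrist"; returns the picture (384x512x3 uint8, red, green, blue); there is no depth.
- optics.get_calibration(name): a dict with "vfov" (degrees; the focal length in pixels is half the picture's height over the tangent of half this angle, whatever the lens; pixels are square), "cx", "cy" (the principal point, pixels), "k1" (the pictures are not rectified: a ray, as slopes to the right and down, at radius r is drawn at 1 + k1 r^2 times it, then the intrinsics apply), "origin" and "orientation" of the camera in the world. Camera axes: x right, y up, looking along -z (the intrinsics and any distortion apply to the point x, -y, -z); pixel columns grow to the right and rows downward; lengths in m; the calibration is good to about 2 mm. A picture is of the moment at which its call begins: read the wrist's pose just before it. get_calibration takes no time and is no camera call; for the wrist camera it gives the pose at the moment of the call.
- bot.finish_job(): hands the job in; it is judged then, once.
The state is a dict: "time": time; "qpos": joint angles; "joint_vel": joint speeds; "effort": joint torques, N m; "tool_pos": TCP position; "eef_rot": TCP orientation; "force": force on the tool from outside, world axes, zero at the start; "moment": the same for the moment, N m; "opening": finger opening in m; "grasp_force": force on a finger pad.
Only numpy, scipy, OpenCV 4.12 (cv2) and the standard library are available. Lean on these libraries where they do the work, as an engineer would, in place of code of your own. Each camera call takes 0.05 s, during which the arm holds its last target. There are 200 camera calls.

## Task

Turn the red wing knob of the small levelling table until its platform sits level, then take the orange cover off its grey stand by the black handle and press it straight down onto the white tray until both roller catches click over its edges. Do not let go: keep pressing the cover firmly down, so that the black rubber seal is squeezed down to the tray rim, and finish while still pressing it, with the platform still level and the other things on the bench left where they stand.

Things in the scene. Friction and masses are not known exactly. Their poses are not given: they have to be found in the camera images.
- table_base: Grey base plate of the levelling table, 120 x 215 x 8 mm, fixed to the bench; origin under it, x across the short side (roughly to the robot's right), y along the long side (roughly away from the robot), z up. The platform is hinged at its far end, y = +85 mm, 26 mm up, about an axis along x; the wing knob stands at the near end, y = -88 mm.
- platform (a joint): Tilt of the aluminium platform that carries the tray, rad: 0 = level, negative = its knob end hangs low. It follows the knob rigidly: 0.05 rad per rad of knob; it cannot be moved by pushing on it.
- screw_knob (a joint): Angle of the wing knob, rad: grows clockwise seen from above; 0 = platform level, and the bar then lies along the base's x axis (across the short side), the white line on top towards base +x. It starts at -1.35 to -0.8 (that is, turned counterclockwise from there), stays where it is left, takes about 0.12 N m to turn, range -1.6 to 0.8.
- knob_top (a point): Centre of the top face of the red wing knob, 88 mm above the bench: an upright bar 36 mm long, 12 mm thick, 26 mm tall, on a thin screw. Its axes turn with the knob, x along the bar. Grip the bar by its 12 mm thickness.
- nest (a point): Centre of the mouth of the white square tray, at rim height (53 mm above the bench when level); axes of the platform, parallel to the base's when level. Tray 60 x 60 mm outside, opening 50 x 50 mm, 24 mm deep. A black rubber seal of the same outline stands 3 mm above the rim. A roller catch stands at each of its -x and +x sides.
- gasket (a joint): How far the rubber seal on the tray is squeezed down, m: 0 free, 0.003 fully down, level with the rim (cover's origin then at rim height). About 0.001 when the cover is merely caught under the rollers; pushing it fully down takes about 8 N.
- catch_left (a joint): Sprung catch with a steel roller at the tray's -x side, m pushed outward: 0 at rest, about 0.002 while the cover's edge forces its way past, back to 0 over the edge once snapped. The two rollers leave 80 mm between them, their axes 11 mm above the rim; the black catch blocks end 17 mm above the rim.
- catch_right (a joint): The same at the tray's +x side. The cover meets the rollers with its origin about 16 mm above the rim; snapping past both takes about 10 N (up to 20 N off centre), then the force drops to about nothing before the seal is met.
- cover: Orange cover, plate 84 (x) x 66 (y) x 4 mm, 80 g; origin at the centre of the plate's underside, z up. Below it a smooth round plug, radius 22.5 mm, 20 mm deep, its last 9 mm tapered to radius 15, drops into the tray. The short edges (x = -42 and +42 mm) go under the rollers: cover x along tray x, either way round.
- cover_grip (a point): Middle of the cover's handle, 20 mm above the cover's origin; axes of the cover. The handle is a black upright bar, 50 mm long along x, 14 mm thick in y, its top 34 mm above the cover's origin.
- cover_stand: Fixed grey stand in which the cover waits, a 64 x 64 mm frame 24 mm high; origin under its centre. The cover lies on it with its plug inside.
- round_tin: White round tin, 52 mm across, 26 mm high, standing on the bench: leave alone. Origin under its centre.
- beaker_100: Clear beaker, 59 x 53 x 70 mm, on the white board at the left: leave alone. Origin under its centre.
Mind the look-alikes: they are no part of the job. Several things have the shape of the table_base; the one meant has the colours described above.

How it is judged (in metres and radians):
On the way, in this order (a step that is already met when the one before it is completed fails the run):
1. the platform is level (within 0.012 rad) (value of joint platform between -0.012 and 0.012 rad), for 0.2 s.
2. the cover has snapped under both roller catches (z of cover in the frame of nest below 0.0045 m and value of joint each of catch_left, catch_right below 0.0012 m and horizontal distance between cover and nest below 0.006 m), for 0.1 s.
At the end, for the whole second after the job is handed in: Platform level within 0.012 rad; cover in the tray (centre within 6 mm, underside under 2 mm above the rim, tilt under 0.06 rad) with both catches back over its edges (under 1.2 mm out); the gripper still presses it (over 2 N), the seal squeezed more than 2 mm (all of step 1 and z of cover in the frame of nest below 0.002 m and horizontal distance between cover and nest below 0.006 m and angle between the z axis of cover and the z axis of nest, either way round below 0.06 rad and value of joint each of catch_left, catch_right below 0.0012 m and value of joint gasket above 0.002 m and contact force between the fingers and cover above 2 N); the arm keeps its last pose, push and grip.
It fails at once if the round tin is moved by more than 2 cm (distance of round_tin from where it was at the start of the episode above 0.02 m).
It fails at once if the beaker is moved by more than 2 cm (distance of beaker_100 from where it was at the start of the episode above 0.02 m).
It also fails if it takes over 56 s, if anything falls off the work surface, if the arm or the gripper's body presses on something with over 40 N, if the wrist force passes 120 N, or if a joint passes its speed limit or range.

## Working session

There is one attempt and no reset: what is moved stays moved. The work goes in short steps, Python scripts to look and compute and a tool call to move; the robot and the scene stay as the last step left them, time stands still between calls to the robot, and variables do not carry over. Pictures are saved under pics/ and viewed, at most 10 in all, crops included, and the job is handed in when it is done.

Besides the shell and the picture viewer there is one more tool, called after "Emit:" by a JSON object that holds its "name" and its "arguments", one argument or row to a line. send_rows: Moves the arm, as the interface text tells. Its arguments: {"type":"object","properties":{"slide":{"type":"array"},"turn":{"type":"array"},"hand":{"type":"array"},"newtons":{"type":"number"}},"required":["slide","turn","hand"]}

```bash
mkdir -p pics; cat > h.py <<'E'
import numpy as np, cv2
from scipy.spatial.transform import Rotation as R
from workcell import bot, optics
def KD(c):
    f=192/np.tan(np.radians(c["vfov"])/2)
    return np.array([[f,0,c["cx"]],[0,f,c["cy"]],[0,0,1.]]),np.array([c["k1"],0,0,0,0.])
def rot(c):
    o=np.array(c["orientation"],float)
    return (o if o.shape==(3,3) else R.from_euler("xyz",o,degrees=True).as_matrix())@np.diag([1,-1,-1])
def px2w(c,uv,z):
    K,D=KD(c);p=cv2.undistortPoints(np.array(uv,float).reshape(-1,1,2),K,D).reshape(-1,2)
    d=np.c_[p,np.ones(len(p))]@rot(c).T;o=np.array(c["origin"])
    return o+d*((np.array(z)-o[2])/d[:,2])[:,None]
def w2px(c,X):
    K,D=KD(c);r=rot(c).T
    return cv2.projectPoints(np.array(X,float).reshape(-1,1,3),cv2.Rodrigues(r)[0],-r@np.array(c["origin"]),K,D)[0].reshape(-1,2)
E
python3 - <<'E'
from h import *
a=optics.camera("scene");b=optics.camera("top")
for n,i in(("scene",a),("top",b)):
    cv2.imwrite(f"pics/{n}_raw.png",i[:,:,::-1]);cv2.imwrite(f"pics/{n}.png",cv2.resize(i[:,:,::-1],(800,600),interpolation=cv2.INTER_CUBIC)); print(optics.get_calibration(n))
print(bot.sense(), bot.pinch_z, optics.get_calibration("wrist"))
E
```

```text
{'vfov': 43.71577943476234, 'cx': 253.29866259374288, 'cy': 193.04495921225734, 'k1': -0.034930640563484924, 'origin': array([-0.18538416,  1.1010149 ,  1.15451205]), 'orientation': array([  53.81262631,   -0.15336112, -151.17251552])}
{'vfov': 48.78273620359633, 'cx': 249.13111177487315, 'cy': 189.2220147861305, 'k1': -0.001685913301825556, 'origin': array([ 0.34730837, -0.19541176,  1.45727377]), 'orientation': array([  7.02384297,  -0.22929218, -90.27666131])}
{'time': 0.1, 'qpos': array([ 7.50054431e+01,  1.51639957e+01,  9.19706714e+01, -6.04306225e-04,
        7.29765885e+01, -2.11609485e+00]), 'joint_vel': array([ 0.08422833, -0.05878005, -0.14960197,  0.05611591,  0.01805902,
        0.02532416]), 'effort': array([ 7.37325900e-04, -5.03618789e+01, -3.58073008e+01,  7.31214392e-02,
        2.31524633e-02, -4.34989431e-05]), 'tool_pos': array([0.15031427, 0.65742083, 0.23754845]), 'eef_rot': array([-1.79888799e+02, -3.53095478e-03,  1.67121712e+02]), 'force': array([-0.29384836, -0.18524447,  0.9287829 ]), 'moment': array([-0.06061333,  0.00852271, -0.0299328 ]), 'grasp_force': 0.0, 'opening': 0.08754915698760847} 0.0187 {'vfov': 63.52261933000657, 'cx': 257.6309463167106, 'cy': 189.70740891167975, 'k1': 0.0032840774858906158, 'origin': array([0.08114838, 0.67372983, 0.38380468]), 'orientation': array([-16.25038385,   0.16608559,  77.1519918 ])}
```

View pics/top.png

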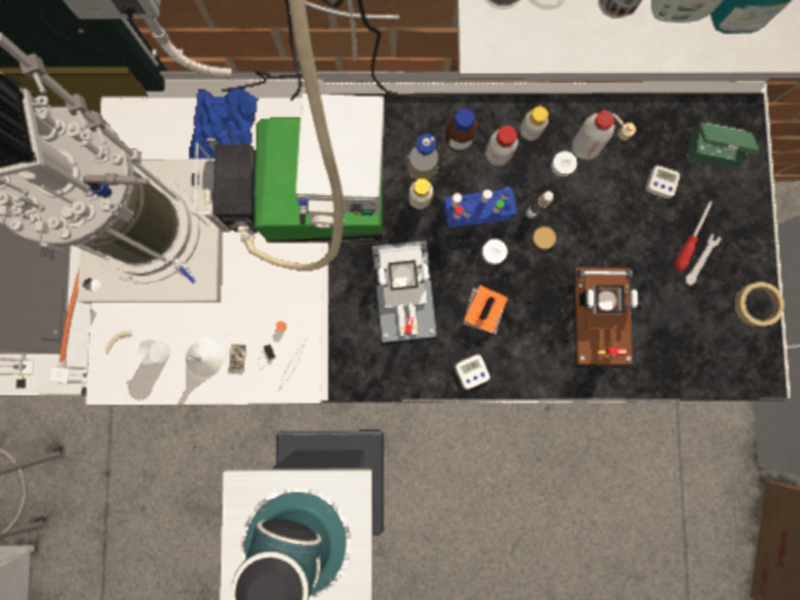

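View pics/scene.png

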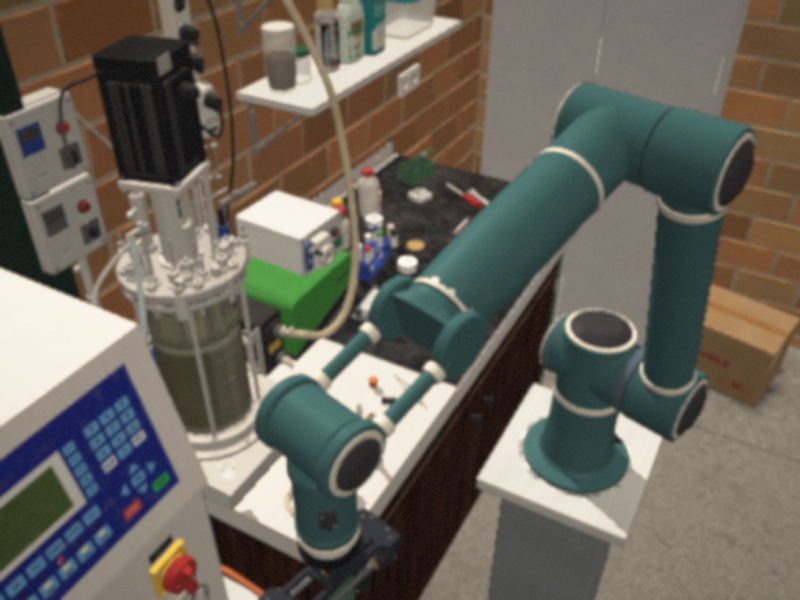

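Candidates for the table, in 800x600 top-view pixels: a grey one at (405,290) and a brown one at (604,315). The grey base with the aluminium platform and red knob fits the description. The orange cover with its black handle is at (486,310) and the white tin at (495,250). The scene view is mostly blocked by the arm. I'll confirm the table in an enlarged crop.

```bash
python3 - <<'E'
from h import *
i=cv2.imread("pics/top_raw.png")[148:258,232:412]
cv2.imwrite("pics/c1.png",cv2.resize(i,None,fx=4.4,fy=4.4,interpolation=cv2.INTER_CUBIC))
c=optics.get_calibration("top")
s=lambda *p:np.array(p)*.64
print(px2w(c,s([403,274],[408,322],[486,310],[495,252],[604,315],[472,372]),[.053,.088,.05,.026,.05,.03]))
E
```

```text
[[ 0.56703205 -0.2315829   0.053     ]
 [ 0.46073855 -0.24031655  0.088     ]
 [ 0.48886674 -0.40861998  0.05      ]
 [ 0.61935105 -0.43497427  0.026     ]
 [ 0.477001   -0.66091042  0.05      ]
 [ 0.35742806 -0.37857966  0.03      ]]
```

View pics/c1.png

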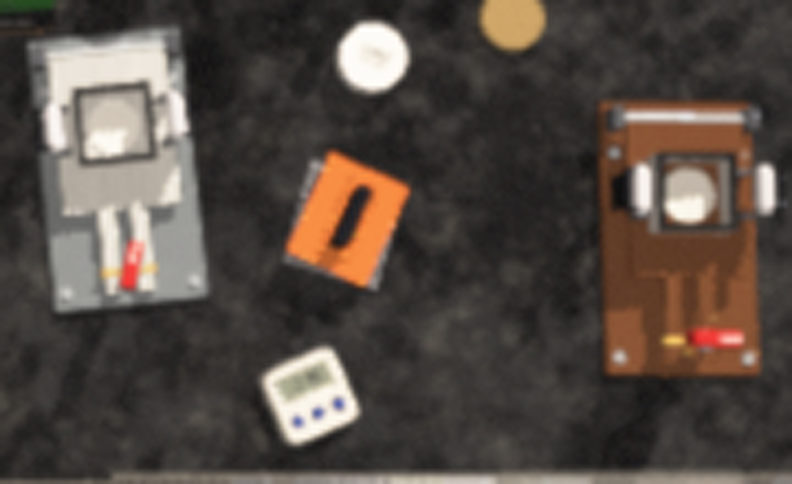

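The crop confirms it: the grey base has a pale platform, white rollers, and a red bar at crop (133,265) whose white end points up the picture. The right-hand table is brown, so it's the look-alike. The cover's handle runs from (365,190) to (343,243), and the tin is at (373,57). Next I'll hover there for a wrist view.

Emit:
{"name": "send_rows", "arguments": {
  "slide": [
    [0.025,-0.041,0.011],
    [0.05,-0.082,0.022],
    [0.075,-0.123,0.033],
    [0.1,-0.164,0.044],
    [0.125,-0.205,0.055],
    [0.15,-0.246,0.066],
    [0.175,-0.287,0.077],
    [0.2,-0.328,0.088],
    [0.225,-0.369,0.099],
    [0.25,-0.41,0.11]
  ],
  "turn": [
    [0,0,0],
    [0,0,0],
    [0,0,0],
    [0,0,0],
    [0,0,0],
    [0,0,0],
    [0,0,0],
    [0,0,0],
    [0,0,0],
    [0,0,0]
  ],
  "hand": [1,1,1,1,1,1,1,1,1,1]
}}

```text
time: 1.1
tool_pos: [0.4008, 0.2461, 0.3488]
eef_rot: [-180.0, -0.0, 167.1]
force: [1.2, 0.8, 0.4]
opening: 0.0882
grasp_force: 0.0
```

Emit:
{"name": "send_rows", "arguments": {
  "slide": [
    [0.005,-0.049,0],
    [0.01,-0.098,0],
    [0.015,-0.147,0],
    [0.02,-0.196,0],
    [0.025,-0.245,0],
    [0.03,-0.294,0],
    [0.035,-0.343,0],
    [0.04,-0.392,0],
    [0.045,-0.441,0],
    [0.05,-0.48,0]
  ],
  "turn": [
    [0,0,0],
    [0,0,0],
    [0,0,0],
    [0,0,0],
    [0,0,0],
    [0,0,0],
    [0,0,0],
    [0,0,0],
    [0,0,0],
    [0,0,0]
  ],
  "hand": [1,1,1,1,1,1,1,1,1,1]
}}

```text
time: 2.1
tool_pos: [0.4499, -0.2346, 0.3482]
eef_rot: [-180.0, -0.0, 167.0]
force: [0.6, 0.4, -1.0]
opening: 0.0884
grasp_force: 0.0
```

Emit:
{"name": "send_rows", "arguments": {
  "slide": [
    [0.01,-0.04,0],
    [0.02,-0.06,0],
    [0.02,-0.06,-0.02],
    [0.02,-0.06,-0.02],
    [0.02,-0.06,-0.02],
    [0.02,-0.06,-0.02]
  ],
  "turn": [
    [0,0,0],
    [0,0,0],
    [0,0,0],
    [0,0,0],
    [0,0,0],
    [0,0,0]
  ],
  "hand": [1,1,1,1,1,1]
}}

```text
time: 2.7
tool_pos: [0.4705, -0.2916, 0.3294]
eef_rot: [-180.0, 0.0, 167.2]
force: [0.3, 0.9, 0.3]
opening: 0.0883
grasp_force: 0.0
```

```bash
python3 - <<'E'
from h import *
import pickle
c=optics.get_calibration("wrist");s=bot.sense();i=optics.camera("wrist")
pickle.dump(c,open("w1.pkl","wb"))
cv2.imwrite("pics/w1_raw.png",i[:,:,::-1]);cv2.imwrite("pics/w1.png",cv2.resize(i[:,:,::-1],(800,600),interpolation=cv2.INTER_CUBIC))
print(s["time"],s["tool_pos"],s["eef_rot"],s["qpos"])
E
```

```text
2.7 [ 0.47052999 -0.29159099  0.32938271] [-1.79989531e+02  3.40608957e-02  1.67154152e+02] [-3.43666479e+01 -6.20160313e-01  1.00046534e+02  2.79347708e-03
  8.05380999e+01 -1.11521256e+02]
```

View pics/w1.png

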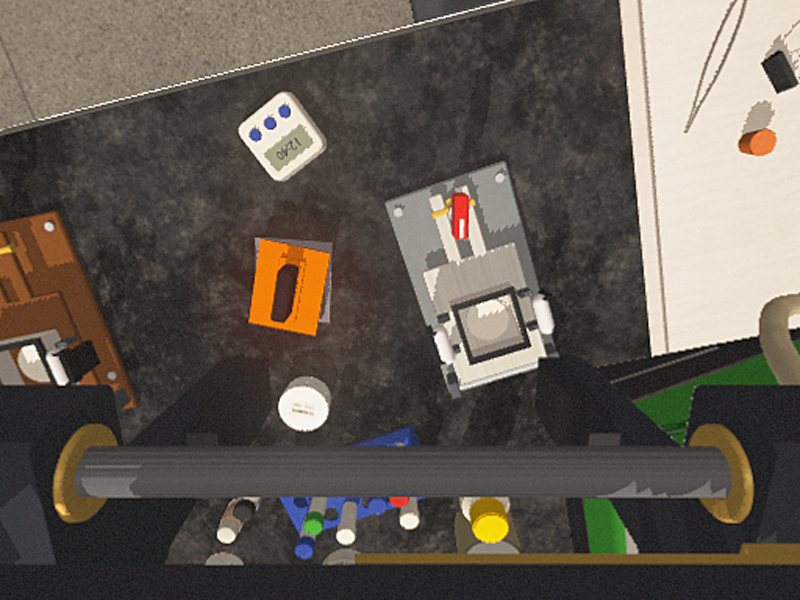

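The wrist view shows the grey table with its knob at (460,216) and tray at (490,325). The orange cover is at (290,286), handle (286,292), and the tin at (304,403). I'll enlarge that area.

```bash
python3 - <<'E'
from h import *
i=cv2.imread("pics/w1_raw.png")[98:258,150:365]
cv2.imwrite("pics/c2.png",cv2.resize(i,(796,592),interpolation=cv2.INTER_CUBIC))
E
```

```text
(no output)
```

View pics/c2.png

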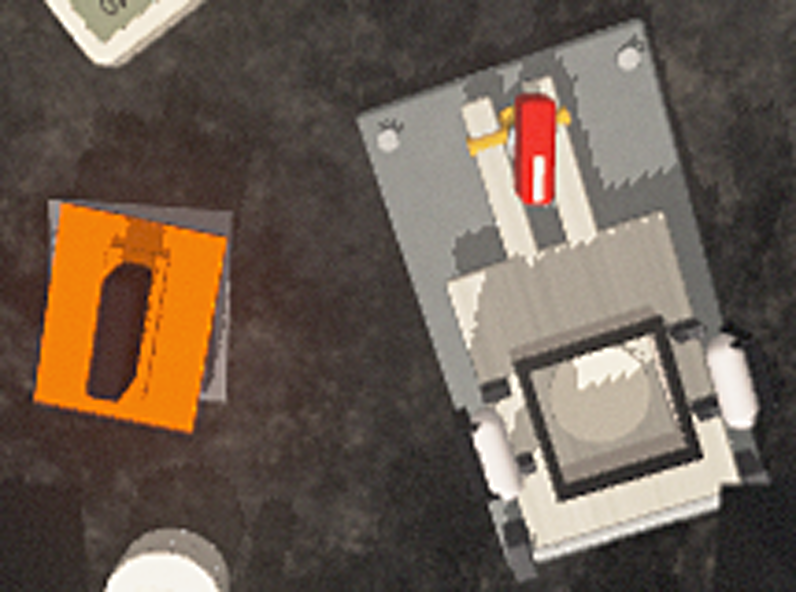

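```bash
python3 - <<'E'
from h import *
import pickle
c=pickle.load(open("w1.pkl","rb"))
def W(p,z): return px2w(c,np.array(p)/[3.7023,3.7]+[150-.36,98-.36],[z]*len(p))[:,:2]
ang=lambda v:np.degrees(np.arctan2(v[1],v[0]))
b=W([[358,117],[641,18]],.008); bx=b[0]-b[1]; print("base edge",np.linalg.norm(bx),ang(bx),b)
u=bx/np.linalg.norm(bx); n=np.array([-u[1],u[0]]); o=b.mean(0)+n*.1075
print("base o",o,"knob pred",o-.088*n)
k=W([[537,96],[537,202],[537,150]],.088);print("knob",k,np.linalg.norm(k[1]-k[0]),ang(k[1]-k[0]))
q=W([[510,362],[660,318],[703,457],[562,500]],.053);e=(q[0]-q[1]+q[3]-q[2])/2;f=(q[3]-q[0]+q[2]-q[1])/2
print("nest",q.mean(0),np.linalg.norm(e),ang(e),np.linalg.norm(f),ang(f)-90,"in base",[(q.mean(0)-o)@u,(q.mean(0)-o)@n])
r=W([[60,203],[227,238],[193,433],[34,402]],.028);e=(r[2]-r[1]+r[3]-r[0])/2;f=(r[0]-r[1]+r[3]-r[2])/2
print("cover",r.mean(0),np.linalg.norm(e),ang(e),np.linalg.norm(f),ang(f)+90)
h=W([[127,264],[118,401]],.058);print("handle",h.mean(0),h)
t=W([[164,585]],.026);print("tin",t)
E
```

```text
base edge 0.11767827879716315 -83.84520230558181 [[ 0.43936796 -0.30193549]
 [ 0.42675108 -0.18493553]]
base o [ 0.53993987 -0.2319099 ] knob pred [ 0.45244712 -0.24134482]
knob [[ 0.43931035 -0.23805803]
 [ 0.4740144  -0.24473203]
 [ 0.45676538 -0.24141451]] 0.03533995904802909 -10.885750410642391
nest [ 0.56733776 -0.2301516 ] 0.05865095953440784 -84.8967011748214 0.061220346943239905 -82.2980412760005 in base [np.float64(0.0011892978058102978), np.float64(0.027428474673087646)]
cover [ 0.49649994 -0.41016683] 0.08440743919200364 -24.85204644951421 0.06636690840060587 -24.7975624153743
handle [ 0.49419204 -0.40474345] [[ 0.46868884 -0.3953253 ]
 [ 0.51969523 -0.41416161]]
tin [[ 0.61454097 -0.4297353 ]]
```

Emit:
{"name": "send_rows", "arguments": {
  "slide": [
    [-0.01,0.035,-0.01],
    [-0.0145,0.0505,-0.05],
    [-0.0145,0.0505,-0.1],
    [-0.0145,0.0505,-0.15],
    [-0.0145,0.0505,-0.2],
    [-0.0145,0.0505,-0.24],
    [-0.0145,0.0505,-0.266],
    [-0.0145,0.0505,-0.266],
    [-0.0145,0.0505,-0.266]
  ],
  "turn": [
    [0,0,1.9],
    [0,0,1.9],
    [0,0,1.9],
    [0,0,1.9],
    [0,0,1.9],
    [0,0,1.9],
    [0,0,1.9],
    [0,0,1.9],
    [0,0,1.9]
  ],
  "hand": [1,1,1,1,1,1,0.3,-0.2,-0.4],
  "newtons": 15
}}

```text
time: 3.65
tool_pos: [0.4566, -0.2415, 0.0637]
eef_rot: [-180.0, 0.0, 169.1]
force: [0.4, -0.2, -0.2]
opening: 0.0663
grasp_force: 0.0
```

```bash
python3 - <<'E'
from h import *
i=optics.camera("wrist")
cv2.imwrite("pics/w2.png",cv2.resize(i[:,:,::-1],(800,600),interpolation=cv2.INTER_CUBIC))
s=bot.sense();print(s["time"],s["tool_pos"],s["eef_rot"],s["force"],s["opening"],s["grasp_force"])
E
```

```text
3.7 [ 0.45751603 -0.2421377   0.06475074] [-1.79937268e+02  1.72362861e-01  1.69047880e+02] [0.42012459 0.37862927 0.73583658] 0.06216230997383135 0.0
```

View pics/w2.png

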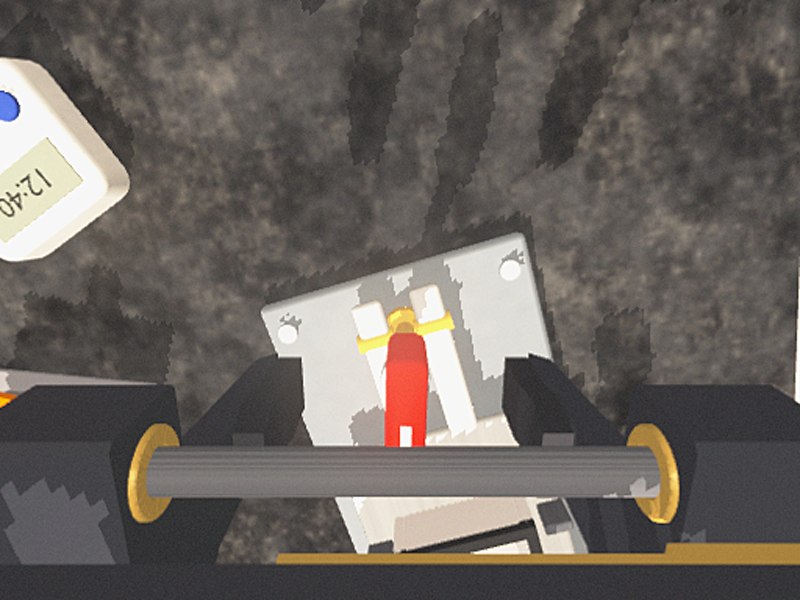

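The bar at about (405,390) lies centred between the fingers (303 to 502) and is aligned with them. Closing now, then turning clockwise by 73°.

Emit:
{"name": "send_rows", "arguments": {
  "slide": [
    [0,0,0],
    [0,0,0],
    [0,0,0],
    [0,0,0],
    [0,0,0],
    [0,0,0],
    [0,0,0],
    [0,0,0]
  ],
  "turn": [
    [0,0,0],
    [0,0,0],
    [0,0,0],
    [0,0,0],
    [0,0,0],
    [0,0,0],
    [0,0,0],
    [0,0,0]
  ],
  "hand": [-1,-1,-1,-1,-1,-1,-1,-1],
  "newtons": 40
}}

```text
time: 4.5
tool_pos: [0.456, -0.2407, 0.0627]
eef_rot: [179.9, -0.0, 169.0]
force: [-0.1, 5.2, 2.0]
opening: 0.0115
grasp_force: 40.0
```

Emit:
{"name": "send_rows", "arguments": {
  "slide": [
    [0,0,0],
    [0,0,0],
    [0,0,0],
    [0,0,0],
    [0,0,0],
    [0,0,0],
    [0,0,0],
    [0,0,0],
    [0,0,0],
    [0,0,0]
  ],
  "turn": [
    [0,0,-7],
    [0,0,-14],
    [0,0,-21],
    [0,0,-28],
    [0,0,-35],
    [0,0,-42],
    [0,0,-49],
    [0,0,-56],
    [0,0,-63],
    [0,0,-63]
  ],
  "hand": [-1,-1,-1,-1,-1,-1,-1,-1,-1,-1]
}}

```text
time: 5.5
tool_pos: [0.4565, -0.2402, 0.0627]
eef_rot: [179.9, -0.1, 105.8]
force: [2.2, 6.5, 1.5]
opening: 0.0118
grasp_force: 40.0
```

Emit:
{"name": "send_rows", "arguments": {
  "slide": [
    [0,0,0],
    [0,0,0],
    [0,0,0],
    [0,0,0]
  ],
  "turn": [
    [0,0,-5],
    [0,0,-10.5],
    [0,0,-10.5],
    [0,0,-10.5]
  ],
  "hand": [-1,-1,-1,-1]
}}

```text
time: 5.9
tool_pos: [0.4566, -0.2402, 0.0627]
eef_rot: [179.9, -0.1, 95.5]
force: [3.0, 6.0, 1.3]
opening: 0.0115
grasp_force: 40.0
```

Emit:
{"name": "send_rows", "arguments": {
  "slide": [
    [0,0,0],
    [0,0,0],
    [0,0,0.03],
    [0,0,0.08],
    [0.02,0,0.13],
    [0.055,0.01,0.177],
    [0.055,0.01,0.187],
    [0.055,0.01,0.187],
    [0.055,0.01,0.187],
    [0.055,0.01,0.187]
  ],
  "turn": [
    [0,0,0],
    [0,0,0],
    [0,0,0],
    [0,0,0],
    [0,0,0],
    [0,0,0],
    [0,0,0],
    [0,0,0],
    [0,0,0],
    [0,0,0]
  ],
  "hand": [0,0,0,0,0,0,0,0,0,0]
}}

```text
time: 6.9
tool_pos: [0.509, -0.2312, 0.247]
eef_rot: [-179.8, -0.1, 95.5]
force: [0.1, -0.2, 0.5]
opening: 0.0439
grasp_force: 0.0
```

```bash
python3 - <<'E'
from h import *
import pickle
c=optics.get_calibration("wrist");i=optics.camera("wrist");s=bot.sense()
pickle.dump(c,open("w3.pkl","wb"))
cv2.imwrite("pics/w3_raw.png",i[:,:,::-1]);print(s["tool_pos"],s["eef_rot"])
p=w2px(c,[[.456,-.241,.088],[.567,-.23,.056]]);print(p)
x0,y0=int(p[:,0].mean())-107,int(p[:,1].mean())-80
x0=max(0,min(x0,297));y0=max(0,min(y0,224));print(x0,y0)
cv2.imwrite("pics/c3.png",cv2.resize(i[y0:y0+160,x0:x0+215,::-1],(796,592),interpolation=cv2.INTER_CUBIC))
E
```

```text
[ 0.50897106 -0.23113353  0.24691545] [-1.79760341e+02 -1.26383296e-01  9.54893226e+01]
[[204.37138064 177.96311333]
 [309.43493    170.87171466]]
149 94
```

View pics/c3.png

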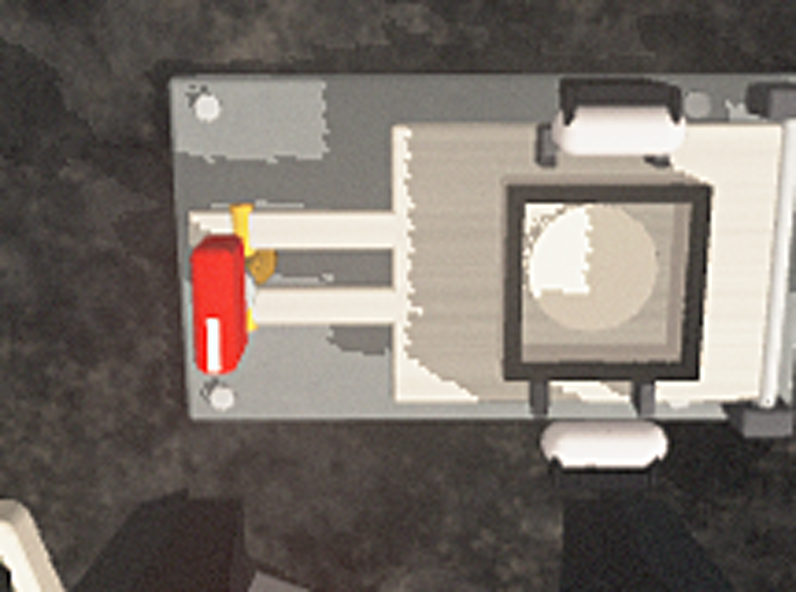

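```bash
cat > m.py <<'E'
from h import *
import pickle
c=pickle.load(open("w3.pkl","rb"))
def W(p,z): return px2w(c,np.array(p)/[3.7023,3.7]+[149-.36,94-.36],[z]*len(p))[:,:2]
ang=lambda v:np.degrees(np.arctan2(v[1],v[0]))
b=W([[190,418],[170,77]],.008); bx=b[0]-b[1]; print("base edge",np.linalg.norm(bx),ang(bx),b)
for p in ([[170,77],[755,77]],[[190,418],[720,415]]):
    d=W(p,.008); print("long edge",ang(d[1]-d[0])-90)
q=W([[505,184],[712,185],[700,381],[503,378]],.056);e=(q[3]-q[0]+q[2]-q[1])/2;f=(q[1]-q[0]+q[2]-q[3])/2
print("nest",q.mean(0),np.linalg.norm(e),ang(e),np.linalg.norm(f),ang(f)-90)
r=W([[564,153],[683,153],[544,424],[665,424]],.064);print("rollers",r.mean(0),r[2]-r[0],r[3]-r[1], ang(r[2:].mean(0)-r[:2].mean(0)))
for p in ([[193,252],[198,362]],[[243,245],[246,350]],[[209,318],[207,370]],[[220,318],[219,368]]):
    d=W(p,.088);print("bar",ang(d[1]-d[0]),d.mean(0))
E
python3 m.py
```

```text
base edge 0.11797208530483105 -84.2777404469621 [[ 0.43956729 -0.301726  ]
 [ 0.42780473 -0.18434178]]
long edge -84.46463548725144
long edge -84.03466210154804
nest [ 0.56979607 -0.22929782] 0.05991195801487441 -83.66599806885192 0.06059970021084088 -85.01216445510309
rollers [ 0.57117537 -0.22999095] [ 0.00498786 -0.08151298] [ 0.00793829 -0.08117323] -85.45713707201655
bar -84.84176899525217 [ 0.45299638 -0.24009234]
bar -85.09510063849847 [ 0.46620131 -0.23609402]
bar -89.30737103939185 [ 0.45690212 -0.25012215]
bar -88.13531260303324 [ 0.46005358 -0.24952072]
```

Bar and base x axis agree within 1° (-85° against -84.3°), so the platform is level. The seal square runs from (505,185) to (700,380), which puts the nest at (0.570,-0.2295). Next I'll move over the cover and look again.

Emit:
{"name": "send_rows", "arguments": {
  "slide": [
    [-0.002,-0.025,-0.01],
    [-0.004,-0.05,-0.02],
    [-0.006,-0.075,-0.03],
    [-0.008,-0.1,-0.04],
    [-0.01,-0.125,-0.05],
    [-0.012,-0.15,-0.06],
    [-0.015,-0.1765,-0.07],
    [-0.015,-0.1765,-0.08],
    [-0.015,-0.1765,-0.08],
    [-0.015,-0.1765,-0.08]
  ],
  "turn": [
    [0,0,8.5],
    [0,0,17],
    [0,0,25.5],
    [0,0,34],
    [0,0,42.5],
    [0,0,51],
    [0,0,59.7],
    [0,0,59.7],
    [0,0,59.7],
    [0,0,59.7]
  ],
  "hand": [0.4,0.4,0.4,0.4,0.4,0.4,0.4,0.4,0.4,0.4]
}}

```text
time: 7.95
tool_pos: [0.4951, -0.4067, 0.1683]
eef_rot: [179.9, -0.2, 155.1]
force: [0.5, -0.4, -0.2]
opening: 0.0615
grasp_force: 0.0
```

```bash
python3 - <<'E'
from h import *
import pickle
c=optics.get_calibration("wrist");i=optics.camera("wrist");s=bot.sense()
pickle.dump(c,open("w4.pkl","wb"))
cv2.imwrite("pics/w4_raw.png",i[:,:,::-1]);print(s["tool_pos"],s["eef_rot"],s["opening"])
p=w2px(c,[[.4955,-.408,.04]]);print(p)
x0,y0=int(p[0,0])-107,int(p[0,1])-90
x0=max(0,min(x0,297));y0=max(0,min(y0,224));print(x0,y0)
cv2.imwrite("pics/c4.png",cv2.resize(i[y0:y0+160,x0:x0+215,::-1],(796,592),interpolation=cv2.INTER_CUBIC))
E
```

```text
[ 0.49569887 -0.40692839  0.16923581] [ 1.79964188e+02 -6.73354426e-02  1.55172706e+02] 0.0618542396673588
[[256.16303681 181.63267279]]
149 91
```

View pics/c4.png

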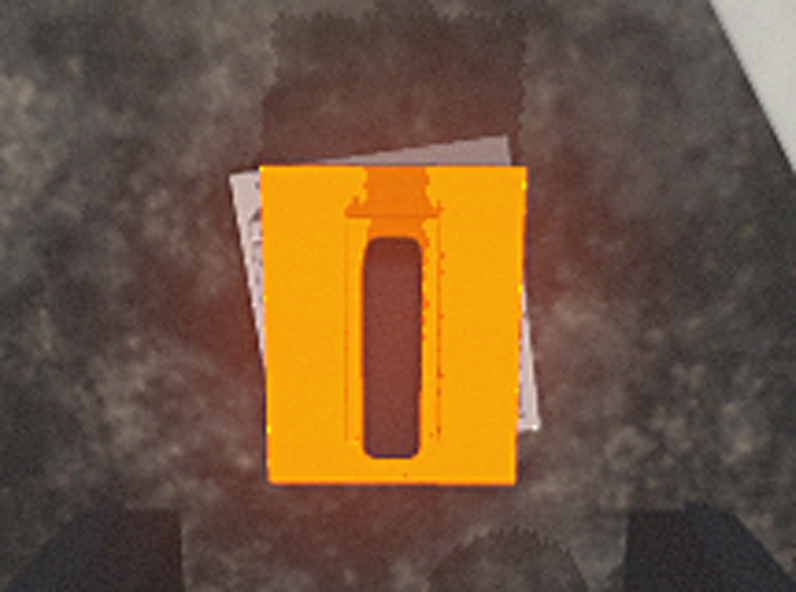

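```bash
python3 - <<'E'
from h import *
import pickle
c=pickle.load(open("w4.pkl","rb"))
def W(p,z): return px2w(c,np.array(p)/[3.7023,3.7]+[149-.36,91-.36],[z]*len(p))[:,:2]
ang=lambda v:np.degrees(np.arctan2(v[1],v[0]))
r=W([[260,166],[526,167],[516,484],[268,483]],.028);e=(r[2]-r[1]+r[3]-r[0])/2;f=(r[0]-r[1]+r[3]-r[2])/2
print("cover",r.mean(0),np.linalg.norm(e),ang(e),np.linalg.norm(f),ang(f)+90)
h=W([[362,457],[419,457],[422,250],[363,250]],.058);print(h.mean(0),ang(h[1:3].mean(0)-h[[0,3]].mean(0))+90,ang(h[:2].mean(0)-h[2:].mean(0)))
E
```

```text
cover [ 0.49640469 -0.41006308] 0.08418496444803016 -25.171519517370673 0.06612459674592552 -25.07792100938795
[ 0.49487937 -0.40931763] 155.15247892353528 -25.5434148896372
```

Emit:
{"name": "send_rows", "arguments": {
  "slide": [
    [0.0008,-0.0018,-0.03],
    [0.0008,-0.0018,-0.07],
    [0.0008,-0.0018,-0.11],
    [0.0008,-0.0018,-0.13],
    [0.0008,-0.0018,-0.14],
    [0.0008,-0.0018,-0.14],
    [0.0008,-0.0018,-0.14]
  ],
  "turn": [
    [0,0,-0.3],
    [0,0,-0.3],
    [0,0,-0.3],
    [0,0,-0.3],
    [0,0,-0.3],
    [0,0,-0.3],
    [0,0,-0.3]
  ],
  "hand": [0.4,0.4,0.4,0.4,0.4,0.4,0.4]
}}

```text
time: 8.7
tool_pos: [0.498, -0.41, 0.0312]
eef_rot: [-180.0, 0.1, 154.9]
force: [-1.1, 0.8, 0.0]
opening: 0.0614
grasp_force: 0.0
```

Emit:
{"name": "send_rows", "arguments": {
  "slide": [
    [0,0,0],
    [0,0,0],
    [0,0,0],
    [0,0,0],
    [0,0,0],
    [0,0,0],
    [0,0,0],
    [0,0,0]
  ],
  "turn": [
    [0,0,0],
    [0,0,0],
    [0,0,0],
    [0,0,0],
    [0,0,0],
    [0,0,0],
    [0,0,0],
    [0,0,0]
  ],
  "hand": [-1,-1,-1,-1,-1,-1,-1,-1],
  "newtons": 50
}}

```text
time: 9.5
tool_pos: [0.4967, -0.4098, 0.0297]
eef_rot: [-180.0, -0.0, 154.9]
force: [0.6, 0.1, 0.1]
opening: 0.0133
grasp_force: 50.0
```

Emit:
{"name": "send_rows", "arguments": {
  "slide": [
    [0,0,0.02],
    [0,0,0.05],
    [0,0,0.08],
    [0.01,0.02,0.11],
    [0.022,0.05,0.11],
    [0.034,0.08,0.11],
    [0.046,0.11,0.11],
    [0.058,0.14,0.11],
    [0.068,0.165,0.11],
    [0.0737,0.1803,0.11]
  ],
  "turn": [
    [0,0,0],
    [0,0,0],
    [0,0,0],
    [0,0,-8],
    [0,0,-16],
    [0,0,-24],
    [0,0,-32],
    [0,0,-40],
    [0,0,-48],
    [0,0,-56]
  ],
  "hand": [-1,-1,-1,-1,-1,-1,-1,-1,-1,-1]
}}

```text
time: 10.5
tool_pos: [0.5709, -0.2274, 0.1394]
eef_rot: [-180.0, -0.0, 98.7]
force: [-0.7, 0.0, -0.3]
opening: 0.0136
grasp_force: 50.0
```

Emit:
{"name": "send_rows", "arguments": {
  "slide": [
    [0,0,0],
    [0,0,-0.01],
    [0,0,-0.01],
    [0,0,-0.01],
    [0,0,-0.01]
  ],
  "turn": [
    [0,0,-3.2],
    [0,0,-3.2],
    [0,0,-3.2],
    [0,0,-3.2],
    [0,0,-3.2]
  ],
  "hand": [-1,-1,-1,-1,-1]
}}

```text
time: 11.0
tool_pos: [0.5702, -0.2299, 0.1294]
eef_rot: [-180.0, -0.0, 95.7]
force: [0.7, 0.0, -1.1]
opening: 0.0138
grasp_force: 50.0
```

```bash
python3 - <<'E'
from h import *
import pickle
c=optics.get_calibration("wrist");s=bot.sense();i=optics.camera("wrist")
pickle.dump(c,open("w5.pkl","wb"))
cv2.imwrite("pics/w5_raw.png",i[:,:,::-1]);print(s["time"],s["tool_pos"],s["eef_rot"],s["opening"],s["force"])
cv2.imwrite("pics/c5.png",cv2.resize(i[150:310,149:364,::-1],(796,592),interpolation=cv2.INTER_CUBIC))
E
```

```text
11.0 [ 0.57016236 -0.22990817  0.12939068] [-1.79973463e+02 -1.26505923e-02  9.57097356e+01] 0.013837444933215742 [ 0.74327881  0.01842982 -1.08652831]
```

View pics/c5.png

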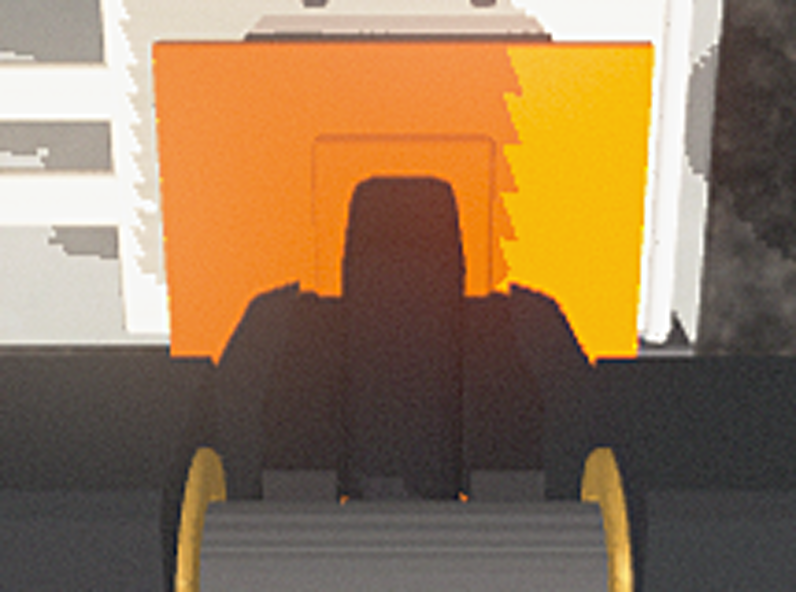

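```bash
python3 - <<'E'
from h import *
import pickle
c=pickle.load(open("w5.pkl","rb"))
for z in(.1275,.1255):
    e=px2w(c,np.array([[153,43],[653,43]])/[3.7023,3.7]+[149-.36,150-.36],[z,z])[:,:2]
    d=e[1]-e[0];a=np.arctan2(d[1],d[0])-np.pi/2;print(np.linalg.norm(d),np.degrees(a),e.mean(0)+.042*np.array([np.cos(a),np.sin(a)]))
# nest seal edge check, same camera
p=w2px(c,[[.570,-.2295,.056]]);print(p)
E
```

```text
0.06548002648010129 -84.2461033369171 [ 0.57108116 -0.22880857]
0.06636358403103643 -84.24610333691709 [ 0.57111722 -0.22919804]
[[256.10369509 199.10829296]]
```

The cover hangs squarely at (0.571,-0.229), yaw -84.2°, in line with the nest. Going down.

Emit:
{"name": "send_rows", "arguments": {
  "slide": [
    [0,0,-0.015],
    [0,0,-0.03],
    [0,0,-0.042],
    [0,0,-0.05],
    [0,0,-0.05],
    [0,0,-0.05]
  ],
  "turn": [
    [0,0,0],
    [0,0,0],
    [0,0,0],
    [0,0,0],
    [0,0,0],
    [0,0,0]
  ],
  "hand": [-1,-1,-1,-1,-1,-1],
  "newtons": 60
}}

```text
time: 11.65
tool_pos: [0.5703, -0.2294, 0.0792]
eef_rot: [-180.0, -0.0, 95.7]
force: [0.3, 0.2, -0.3]
opening: 0.0136
grasp_force: 60.0
```

Emit:
{"name": "send_rows", "arguments": {
  "slide": [
    [0,0,-0.002],
    [0,0,-0.004],
    [0,0,-0.006],
    [0,0,-0.008],
    [0,0,-0.008]
  ],
  "turn": [
    [0,0,0],
    [0,0,0],
    [0,0,0],
    [0,0,0],
    [0,0,0]
  ],
  "hand": [-1,-1,-1,-1,-1]
}}

```text
time: 12.15
tool_pos: [0.5718, -0.2303, 0.0736]
eef_rot: [179.8, 0.1, 95.7]
force: [-1.3, -0.8, 6.0]
opening: 0.0132
grasp_force: 60.0
```

Emit:
{"name": "send_rows", "arguments": {
  "slide": [
    [0,0,-0.001],
    [0,0,-0.002],
    [0,0,-0.003],
    [0,0,-0.003]
  ],
  "turn": [
    [0,0,0],
    [0,0,0],
    [0,0,0],
    [0,0,0]
  ],
  "hand": [-1,-1,-1,-1]
}}

```text
time: 12.55
tool_pos: [0.5726, -0.2304, 0.0717]
eef_rot: [179.8, 0.1, 95.7]
force: [-1.0, 0.8, 9.1]
opening: 0.0135
grasp_force: 60.0
```

Emit:
{"name": "send_rows", "arguments": {
  "slide": [
    [0,0,-0.001],
    [0,0,-0.002],
    [0,0,-0.003],
    [0,0,-0.003]
  ],
  "turn": [
    [0,0,0],
    [0,0,0],
    [0,0,0],
    [0,0,0]
  ],
  "hand": [-1,-1,-1,-1]
}}

```text
time: 12.95
tool_pos: [0.5713, -0.2299, 0.0664]
eef_rot: [179.9, 0.1, 95.7]
force: [0.1, -0.4, 3.4]
opening: 0.0137
grasp_force: 60.0
```

Emit:
{"name": "send_rows", "arguments": {
  "slide": [
    [0,0,-0.002],
    [0,0,-0.004],
    [0,0,-0.006],
    [0,0,-0.006]
  ],
  "turn": [
    [0,0,0],
    [0,0,0],
    [0,0,0],
    [0,0,0]
  ],
  "hand": [-1,-1,-1,-1]
}}

```text
time: 13.35
tool_pos: [0.5701, -0.2297, 0.0596]
eef_rot: [-179.9, -0.0, 95.7]
force: [-2.4, -1.9, 5.3]
opening: 0.0132
grasp_force: 60.0
```

Emit:
{"name": "send_rows", "arguments": {
  "slide": [
    [0,0,-0.002],
    [0,0,-0.004],
    [0,0,-0.004],
    [0,0,-0.004]
  ],
  "turn": [
    [0,0,0],
    [0,0,0],
    [0,0,0],
    [0,0,0]
  ],
  "hand": [-1,-1,-1,-1]
}}

```text
time: 13.75
tool_pos: [0.5702, -0.2297, 0.0586]
eef_rot: [-180.0, 0.0, 95.7]
force: [-8.6, 0.8, 19.0]
opening: 0.0132
grasp_force: 60.0
```

Emit:
{"name": "send_rows", "arguments": {
  "slide": [
    [0,0,0],
    [0,0,0],
    [0,0,0]
  ],
  "turn": [
    [0,0,0],
    [0,0,0],
    [0,0,0]
  ],
  "hand": [-1,-1,-1]
}}

```text
time: 14.05
tool_pos: [0.5702, -0.2297, 0.0586]
eef_rot: [-180.0, 0.0, 95.7]
force: [-7.5, 0.1, 18.8]
opening: 0.0135
grasp_force: 60.0
```

```bash
python3 - <<'E'
from h import *
i=optics.camera("wrist")
cv2.imwrite("pics/w6.png",cv2.resize(i[100:330,100:410,::-1],(796,590),interpolation=cv2.INTER_CUBIC))
E
```

```text
(no output)
```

View pics/w6.png

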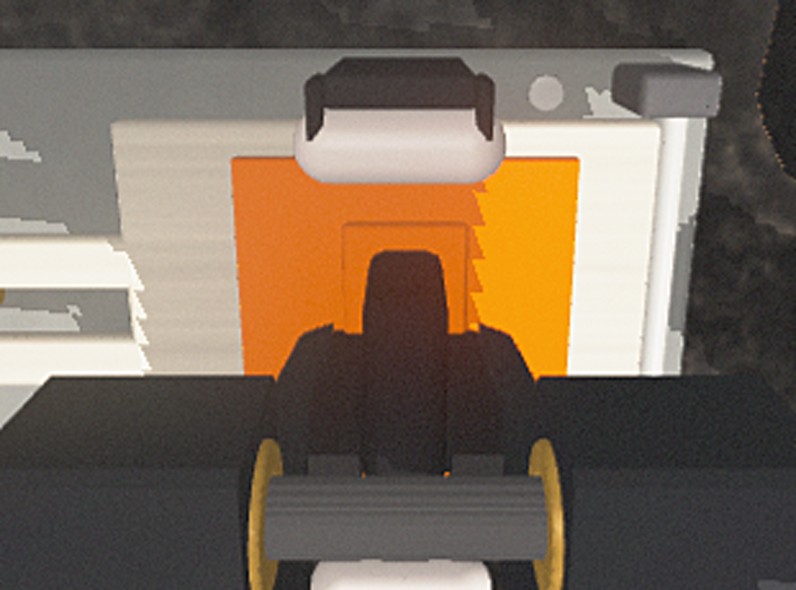

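The visible roller at (400,145) sits over the cover's near edge. The force peaked and dropped through the snap, then rose to 19 N with almost no further travel, so the cover has bottomed. Handing in.

```bash
python3 -c "
from workcell import bot
print(bot.finish_job())"
```

```text
the job is handed in; nothing more can be done
None
```

I levelled the platform, snapped the cover into the tray and handed the job in while still pressing down with about 19 N; no verdict came back, and I saw only one of the two catches directly over its edge.

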